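# Square up a stack of test tiles

## Robot

A 6-joint arm with a two-finger parallel gripper is mounted at the origin on a cart in front of the work surface, level with it; the furniture and walls round the work are solid. World frame = base frame: x ahead of the robot, y to its left, z up, the work surface at z = 0. Lengths are in mm, angles in rad, forces in N, time in s.
With the tool pointing down it reaches from about 250 to 775 mm from the base axis. Payload 8.9 kg.
Tool frame: the origin (TCP) lies between the finger pads; the fingertips stand 19 mm ahead of it and the grasp point (between the pads) is the TCP; z points along the fingers, y is the direction in which the jaws open and shut (so a half turn about z gives the same grasp; the last joint's range is limited). The gripper opens to 85 mm and grips with 20 to 120 N. Pads are 22 mm wide; open, the fingers measure 114 mm over their backs; the gripper's body (76 mm by 85 mm) begins 54 mm behind the grasp point. The pads swing forward as they close: fully open they stand 13 mm farther back than shut.
Start: joints at [1.145, 0.291, -0.153, 1.127, 0, 1.431], TCP at [148.508, 503.556, 250.305] pointing down, gripper open.
Joint ranges: [-2.52, 2.52], [-0.91, 1.74], [-1.3, 1.37], [-1.96, 2.02], [-1.52, 1.47], [-3.14, 3.14]. Speed limits (rad/s): [2.22, 2.22, 2.79, 3.14, 3.14, 3.14].

## Interface

Orientations are given as a rotation vector (axis times angle).
In Python, from cell import arm gives the robot as it stands.
- The arm moves only by the tool carry_out, never from a script. Its argument "deltas" is a list that holds one entry, the list of rows, each a list of 7 numbers: the shift along the tool's x, y, z in mm, then the turn, a rotation vector about the tool's x, y, z in degrees, then the opening, from 0 (shut) to 1 (fully open). In form: [[[dx, dy, dz, rx, ry, rz, jaw], ...]]. A call has 1 to 5 rows; each row shifts and turns the commanded pose from where the row before left it, along the tool's axes as they then stand; what a row does not reach is not made up. A row lasts 1/12 s, in which the tool goes at most 41.7 mm and 7.16 degrees, less where a joint would pass 70% of its speed; a pose out of reach is approached as far as the arm can. A call is refused whole if a number of a shift passes 41.7 or a number of a turn 7.16, either way. A call with a gripper value outside its range is refused whole. The fingers move at their own pace and stop on an object; "squeeze" is the grip in N (left out, the last holds). Time passes only in rows, so rows that do not move let the fingers close. It gives the time, the measured TCP pose, the force and the opening at its end, in the units of the state.
- arm.read_state(): the state, without advancing time (a new reading comes with each control period).
- arm.read_camera(name): name is "scene" or "top" or "wrist"; returns a dict with "frame" (384x512x3 uint8, red, green, blue), "depth" (384x512 float32, mm along the optical axis (not along the pixel's ray), 0 where there is no reading), "fx", "fy", "cx", "cy" (pixels), "eye" and "orientation" of the camera in the world. Camera axes: x right, y down, z forward; pixel columns grow to the right and rows downward; lengths in mm; the calibration is good to about 2 mm. A picture is of the moment at which its call begins.
- arm.hand_in(): hands the job in, once; it reports no verdict.
Trained networks look in a picture, given as the dict that the camera call returned (one of the last four; its "shot" number tells which), for a name from the list of things; names that differ only in an ending like _2 or _b are one class to them, and where a whole thing is asked for, a point or a joint stands for the part that bears it (a point fixed in the world has none). Each returns a list of dicts, best first, with "confidence" (0 to 1); they miss things now and then, are a little off and sometimes report something else, mostly with a low value. They report only what shows in the picture. A call takes as long as a camera call. They do not tell look-alikes from the thing itself.
- arm.regions_of(label, picture): "region" (384x512 bool, what is visible of it) and "extent" ([left, top, right, bottom] in pixels, round what is visible of it).
- arm.spot_point(label, picture): "at" ([column, row] in pixels: a listed point, or the origin of a listed thing).
The state is a dict: "t": time; "joint_pos": joint angles; "qd": joint speeds; "joint_torque": joint torques, N m; "ee_pos": TCP position; "tool_rot": TCP orientation; "force": force on the tool from outside, world axes, zero at the start; "moment": the same for the moment, N m; "opening": finger opening in mm.
Only numpy, scipy, OpenCV 4.12 (cv2) and the standard library are available. Lean on these libraries where they do the work, as an engineer would, in place of code of your own. Each camera call takes 0.05 s, during which the arm holds its last target.

## Task

Lay the single terracotta tile from the bench flat on top of the staggered stack on the squaring board, its long sides running the same way as those of the others, and let go of it. Then tap the whole stack into the corner of the board until all four tiles lie flush against both fences with their edges in line. Do not lift the three tiles that are already stacked, and leave the jar, the tape roll and the wooden rib where they are.

Things in the scene. Friction and masses are not known exactly. Their poses are not given: they have to be found in the camera images.
- squaring_board: wooden squaring board, fixed to the bench: plywood base 170 (x) x 180 (y) mm whose upper face is 10 mm above the bench, with a fence 12 mm thick along its whole +x side (far from the robot) and another along its whole +y side (left); the fences' tops are 36 mm above the base's upper face (46 mm above the bench). The -x and -y sides are open. Origin at the centre of its underside; x is normal to the far fence, y normal to the left fence
- corner (a point): inner corner of the squaring board, on the base's upper face where the inner faces of the two fences meet; same axes as the board, so the base's free area lies at negative x (158 mm) and negative y (168 mm). A tile flush with both fences, long sides along the far fence, has its origin at x = -25 mm, y = -35 mm from here
- stack_tile_1: flat unglazed terracotta tile, 50 (x) x 70 (y) x 8 (z) mm, about 55 g, three scored lines on its upper face along y; origin at the centre of its underside, z up; x and y run along its short and long sides; a half turn about z makes no difference. Bottom tile of the staggered stack, lying on the board's base in the middle, some 30 to 60 mm clear of both fences, its long sides within about 9 degrees of the far fence's direction (the board's y)
- stack_tile_2: flat unglazed terracotta tile, 50 (x) x 70 (y) x 8 (z) mm, about 55 g, three scored lines on its upper face along y; origin at the centre of its underside, z up; x and y run along its short and long sides; a half turn about z makes no difference. Second tile of the stack, lying on stack_tile_1, up to 8 mm out of line with it each way and turned by up to 9 degrees
- stack_tile_3: flat unglazed terracotta tile, 50 (x) x 70 (y) x 8 (z) mm, about 55 g, three scored lines on its upper face along y; origin at the centre of its underside, z up; x and y run along its short and long sides; a half turn about z makes no difference. Third tile of the stack, lying on stack_tile_2, up to 8 mm out of line with it each way and turned by up to 9 degrees
- loose_tile: flat unglazed terracotta tile, 50 (x) x 70 (y) x 8 (z) mm, about 55 g, three scored lines on its upper face along y; origin at the centre of its underside, z up; x and y run along its short and long sides; a half turn about z makes no difference. The single tile, lying flat on the bench to the right of the board
- jar: bystander: small jar with a screw cap, 52 mm across, 66 mm high, standing on the bench behind the work; origin at the centre of its underside
- tape_roll: bystander: roll of masking tape, 101 mm across, 24 mm high, lying on the bench behind the work; origin at the centre of its underside
- wood_rib: bystander: flat wooden throwing rib, 48 x 104 x 8 mm, lying on the bench behind the loose tile; origin at the centre of its underside
Things that resemble listed ones, but are neither listed nor needed, are in the scene too. What is shaped like the loose_tile but green or turquoise is not meant.

How it is judged:
By the outcome, as a careful person would: the job done as asked, in the order asked, and still so for the second after the job is handed in, with the robot touching nothing.
It also fails if it takes over 72 s, if anything falls off the work surface, if the arm or the gripper's body presses on something with over 40 N, if the wrist force passes 120 N, or if a joint passes its speed limit or range.

## Working session

There is one attempt and no reset: what is moved stays moved. The work goes in short steps, Python scripts to look and compute and a tool call to move; the robot and the scene stay as the last step left them, time stands still between calls to the robot, and variables do not carry over. Pictures are saved under pics/ and viewed, and the job is handed in when it is done.

Besides the shell and the picture viewer there is one more tool, called after "Call:" by a JSON object that holds its "method" and its "body". carry_out: Moves the arm, as the interface text tells. Its arguments: {"type":"object","properties":{"deltas":{"type":"array","items":{"type":"array","items":{"type":"array","items":{"type":"number"}}}},"squeeze":{"type":"number"}},"required":["deltas"]}

```bash
mkdir -p pics; ls
python3 - <<'E'
from cell import arm
import cv2,numpy as np
s=arm.read_state();print(s)
for n in ["scene","top"]:
    p=arm.read_camera(n)
    cv2.imwrite(f"pics/{n}0.png",cv2.cvtColor(p["frame"],cv2.COLOR_RGB2BGR))
    np.savez(f"pics/{n}0.npz",**{k:v for k,v in p.items()})
    print(n,p["fx"],p["cx"],p["cy"],p["eye"],p["orientation"])
E
```

```text
pics
{'t': 0.0, 'joint_pos': array([ 1.14469595e+00,  2.91298437e-01, -1.54131791e-01,  1.12668877e+00,
        1.61695307e-05,  1.43150887e+00]), 'qd': array([-0.00091927,  0.0010573 ,  0.00054688,  0.00040968, -0.00043984,
        0.00046903]), 'joint_torque': array([ 9.17714060e-04, -5.37137997e+01,  3.31375694e+01,  1.55478140e-02,
       -1.34415604e-04,  3.69265962e-06]), 'ee_pos': array([148.33377621, 503.17876182, 249.72081313]), 'tool_rot': array([-4.48927051e-01, -3.10896274e+00,  1.98785384e-03]), 'force': array([-0.16477598, -0.56671456,  0.59604789]), 'moment': array([-0.0173677 ,  0.01710002, -0.04052207]), 'opening': 84.9951747698898}
scene 359.70617712283666 255.11211686765654 193.60229285528553 [-21.77256077 375.61053731 446.67266207] [-1.07965461  2.08691949 -1.26459468]
top 369.0538831899237 256.56286317739705 198.04220190718618 [402.34421206 -48.37014735 978.52549141] [-2.05477591  2.15660278 -0.23427823]
```

View pics/scene0.png

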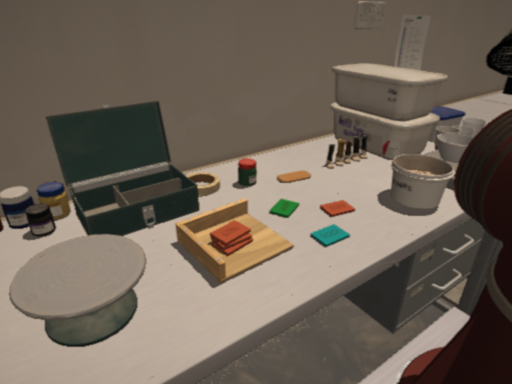

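View pics/top0.png

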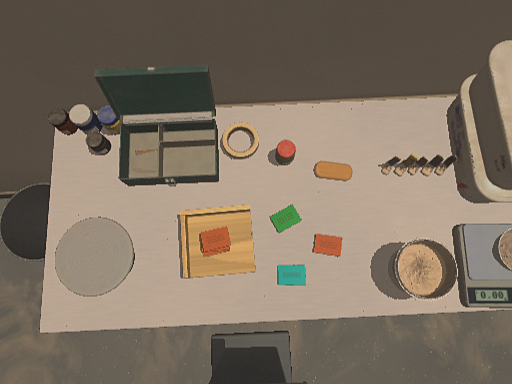

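The top view shows the board at (218,242) with the stack at (215,241). The loose terracotta tile is at (328,245), and the green and turquoise look-alikes are at (286,218) and (292,275). Next I'll measure the board and tiles.

```bash
cat > h.py <<'E'
import numpy as np,cv2
from scipy.spatial.transform import Rotation as R
def cloud(p):
    d=np.asarray(p["depth"],float);v,u=np.mgrid[:d.shape[0],:d.shape[1]]
    c=np.stack([(u-p["cx"])/p["fx"]*d,(v-p["cy"])/p["fy"]*d,d],-1)
    return c@R.from_rotvec(np.asarray(p["orientation"],float)).as_matrix().T+np.asarray(p["eye"])
def onplane(p,uv,z):
    uv=np.atleast_2d(np.asarray(uv,float))
    r=np.c_[(uv[:,0]-p["cx"])/p["fx"],(uv[:,1]-p["cy"])/p["fy"],np.ones(len(uv))]@R.from_rotvec(np.asarray(p["orientation"],float)).as_matrix().T
    e=np.asarray(p["eye"]);return e+r*((z-e[2])/r[:,2])[:,None]
def project(p,X):
    c=(np.atleast_2d(X)-p["eye"])@R.from_rotvec(np.asarray(p["orientation"],float)).as_matrix()
    return np.c_[c[:,0]/c[:,2]*p["fx"]+p["cx"],c[:,1]/c[:,2]*p["fy"]+p["cy"]]
def save(p,name):
    cv2.imwrite(f"pics/{name}.png",cv2.cvtColor(p["frame"],cv2.COLOR_RGB2BGR));np.savez(f"pics/{name}.npz",**p)
def load(name):
    z=np.load(f"pics/{name}.npz",allow_pickle=True);return {k:z[k] if z[k].ndim else z[k].item() for k in z.files}
E
python3 - <<'E'
from h import *
from cell import arm
p=arm.read_camera("top")
save(p,"top1")
for l in ["squaring_board","loose_tile","stack_tile_1","jar","tape_roll","wood_rib"]:
    for o in arm.regions_of(l,p)[:5]:
        X=cloud(p)[o["region"]]; X=X[np.isfinite(X).all(1)]
        hs=np.percentile(X[:,2],[5,50,95]).round(1)
        r=cv2.minAreaRect(X[:,:2].astype(np.float32))
        print(l,round(o["confidence"],2),o["extent"],hs,r)
print(arm.spot_point("corner",p))
for o in arm.spot_point("corner",p): print(onplane(p,o["at"],10))
E
```

```text
squaring_board 0.66 [178.2, 205.9, 258.2, 278.5] [ 7.  10.8 46.9] ((496.6714782714844, 55.574947357177734), (202.60411071777344, 194.32041931152344), 3.9727120399475098)
loose_tile 0.96 [276.9, 266.0, 307.5, 288.5] [ 4.8  8.  11.1] ((409.5364685058594, -108.79905700683594), (50.118804931640625, 121.12727355957031), 1.1742849349975586)
loose_tile 0.84 [271.7, 205.1, 300.6, 232.4] [ 0.3  7.8 10.7] ((508.9621276855469, -89.18870544433594), (70.85108947753906, 217.05810546875), 50.97323226928711)
stack_tile_1 0.67 [317.9, 237.1, 344.1, 255.6] [ 4.5  8.  11. ] ((465.5611572265625, -155.9707794189453), (68.9071273803711, 239.8937225341797), 14.408668518066406)
stack_tile_1 0.65 [200.7, 228.5, 227.8, 252.9] [31.2 34.2 36.8] ((461.658203125, 28.659690856933594), (179.23287963867188, 75.38259887695312), 29.592422485351562)
jar 0.61 [272.8, 139.9, 295.8, 168.9] [10.5 64.1 68. ] ((593.8463134765625, -90.20372009277344), (49.14277648925781, 388.94366455078125), 70.47620391845703)
tape_roll 0.85 [223.3, 123.8, 259.6, 163.1] [ 8.5 23.3 26.5] ((622.6514892578125, -52.019493103027344), (430.05364990234375, 96.1680908203125), 11.656031608581543)
wood_rib 0.57 [316.6, 159.8, 351.8, 184.4] [ 3.7  8.1 11.4] ((574.9231567382812, -154.81109619140625), (96.78864288330078, 393.80792236328125), 44.5268440246582)
[{'at': [187.6, 218.4], 'confidence': 0.85}]
[[571.88136196 130.1365336   10.        ]]
```

```bash
cat >> h.py <<'E'
def move(cur_pos,cur_rot,tp,tR,maxd=41.7,maxa=7.16,jaw=1):
    """rows of deltas to go from commanded pose to target, constant screw-less"""
    M=R.from_rotvec(cur_rot);T=R.from_matrix(tR) if np.shape(tR)==(3,3) else R.from_rotvec(tR)
    rv=(M.inv()*T).as_rotvec(degrees=True);d=np.asarray(tp)-cur_pos
    n=int(max(np.ceil(np.abs(d).max()/maxd*1.05),np.ceil(np.linalg.norm(rv)/maxa)))
    n=max(n,1);rows=[];pos=np.asarray(cur_pos,float)
    for i in range(n):
        l=M.inv().apply(d/n);rows.append(list(l.round(1))+list((rv/n).round(2))+[jaw])
        M=M*R.from_rotvec(rv/n,degrees=True)
    return rows
def down(yaw):
    """tool z down; tool y axis (jaw) at world angle yaw(deg)"""
    a=np.radians(yaw);y=np.array([np.cos(a),np.sin(a),0]);z=np.array([0,0,-1.]);return np.c_[np.cross(y,z),y,z]
E
python3 - <<'E'
from h import *
from cell import arm
p=load("top1");X=cloud(p)
hsv=cv2.cvtColor(p["frame"],cv2.COLOR_RGB2HSV)
for nm,(u0,v0,u1,v1),zl in [("loose",(310,230,350,262),(4,13)),("stack",(195,222,235,258),(30,39)),("rib",(310,155,358,188),(3,13)),("jar",(270,135,300,170),(55,75)),("tape",(215,118,265,165),(17,30))]:
    m=np.zeros(X.shape[:2],bool);m[v0:v1,u0:u1]=1
    if nm in("loose","stack"): m&=(hsv[...,1]>130)
    m&=(X[...,2]>zl[0])&(X[...,2]<zl[1])
    q=X[m];c=np.median(q[:,:2],0);
    q=q[np.abs(q[:,:2]-c).max(1)<60]
    print(nm,m.sum(),c.round(1),cv2.minAreaRect(q[:,:2].astype(np.float32)),q[:,2].mean())
M=R.from_rotvec(arm.read_state()["tool_rot"]).as_matrix();print(M.round(3))
big=cv2.resize(cv2.imread("pics/top1.png")[195:290,170:360],None,fx=4,fy=4,interpolation=cv2.INTER_CUBIC);cv2.imwrite("pics/crop1.png",big)
w=arm.read_camera("wrist");save(w,"w0");print(w["fx"],w["eye"],(M.T@(w["eye"]-arm.read_state()["ee_pos"])).round(1),(M.T@R.from_rotvec(w["orientation"]).as_matrix()).round(3))
E
```

```text
loose 487 [ 485.  -235.5] ((484.5740051269531, -235.6690216064453), (69.7110595703125, 48.73395538330078), 78.7169418334961) 8.133452158253558
stack 534 [511.  56.] ((511.21295166015625, 57.533729553222656), (50.008358001708984, 72.87391662597656), 10.569066047668457) 34.06947739584658
rib 627 [ 684.9 -267.9] ((685.8793334960938, -267.0583190917969), (119.39144897460938, 91.33394622802734), 87.30812072753906) 7.800676889500646
jar 277 [ 732.1 -137. ] ((733.3529663085938, -137.37449645996094), (48.069435119628906, 47.08735275268555), 56.18194580078125) 65.03370603130529
tape 545 [778.2 -16.1] ((782.1326293945312, -17.83035659790039), (99.15444946289062, 100.32354736328125), 87.1902084350586) 23.60862228934118
[[-0.959  0.283 -0.   ]
 [ 0.283  0.959 -0.   ]
 [ 0.    -0.    -1.   ]]
321.82488192181575 [ 84.09999275 523.16175502 373.74813417] [  67.3    0.6 -123.4] [[ 0.    -0.964 -0.267]
 [ 1.    -0.     0.001]
 [-0.001 -0.267  0.964]]
```

View pics/crop1.png

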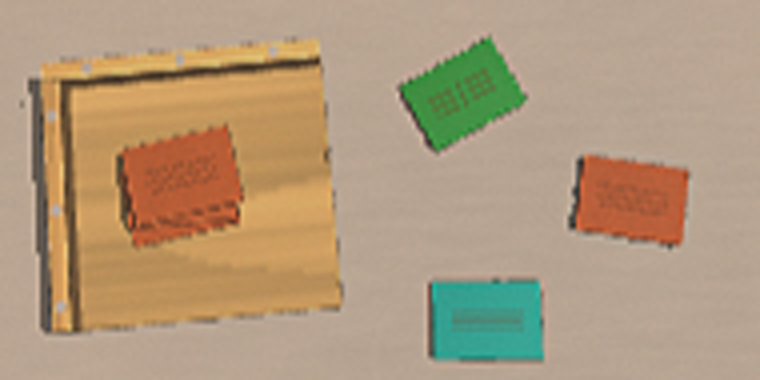

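The loose tile is at about (484.6, -235.7), top at 8 mm, with its long side at 78.7°. The stack top is at about (511, 57), z 34, and the corner is near (572, 130). I'll move toward the loose tile first.

Call:
{"method": "carry_out", "body": {"deltas": [[[-26.6,-30.7,5,0,0,0,1],[-26.6,-30.7,5,0,0,0,1],[-26.6,-30.7,5,0,0,0,1],[-26.6,-30.7,5,0,0,0,1],[-26.6,-30.7,5,0,0,0,1]]], "squeeze": 40}}

```text
t: 1.02
ee_pos: [232.8, 317.1, 225.2]
tool_rot: [0.448, 3.109, 0.001]
force: [1.5, 0.2, 0.5]
opening: 85.6
```

Call:
{"method": "carry_out", "body": {"deltas": [[[-26.6,-30.7,5,0,0,0,1],[-26.6,-30.7,5,0,0,0,1],[-26.6,-30.7,5,0,0,0,1],[-26.6,-30.7,5,0,0,0,1],[-26.6,-30.7,5,0,0,0,1]]]}}

```text
t: 1.43
ee_pos: [317.2, 132.1, 200.4]
tool_rot: [0.448, 3.108, 0.001]
force: [0.9, 1.1, -0.3]
opening: 85.7
```

Call:
{"method": "carry_out", "body": {"deltas": [[[-26.6,-30.7,5,0,0,0,1],[-26.6,-30.7,5,0,0,0,1],[-26.6,-30.7,5,0,0,0,1],[-26.6,-30.7,5,0,0,0,1],[-26.6,-30.7,5,0,0,0,1]]]}}

```text
t: 1.85
ee_pos: [401.5, -53.3, 175.3]
tool_rot: [0.45, 3.108, -0.0]
force: [1.6, 0.3, -0.3]
opening: 85.5
```

Call:
{"method": "carry_out", "body": {"deltas": [[[-26.6,-30.7,5,0,0,0,1],[-26.6,-30.7,5,0,0,0,1],[-26.6,-30.7,5,0,0,0,1],[-26.6,-30.7,5,0,0,0,1],[0,0,0,0,0,0,1]]]}}

```text
t: 2.27
ee_pos: [471.0, -205.2, 154.5]
tool_rot: [0.455, 3.106, -0.004]
force: [-1.5, 0.7, 0.4]
opening: 84.8
```

Call:
{"method": "carry_out", "body": {"deltas": [[[0,0,0,0,0,7.05,1],[0,0,0,0,0,7.05,1],[0,0,0,0,0,7.05,1],[0,0,0,0,0,7.05,1],[0,0,0,0,0,7.05,1]]]}}

```text
t: 2.68
ee_pos: [468.3, -198.9, 155.3]
tool_rot: [1.378, 2.823, 0.0]
force: [0.5, 0.3, -0.8]
opening: 85.6
```

Call:
{"method": "carry_out", "body": {"deltas": [[[0,0,0,0,0,7.05,1],[0,0,0,0,0,7.05,1],[0,0,0,0,0,7.05,1],[0,0,0,0,0,7.05,1],[0,0,0,0,0,7.05,1]]]}}

```text
t: 3.1
ee_pos: [468.2, -198.8, 155.3]
tool_rot: [2.168, 2.273, -0.0]
force: [-0.3, -0.6, -0.8]
opening: 85.3
```

Call:
{"method": "carry_out", "body": {"deltas": [[[0,0,0,0,0,7.05,1],[0,0,0,0,0,7.05,1],[0,0,0,0,0,0,1]]]}}

```text
t: 3.35
ee_pos: [468.3, -198.8, 155.3]
tool_rot: [2.43, 1.991, 0.0]
force: [-0.1, 0.7, 0.1]
opening: 85.3
```

```bash
cat >> h.py <<'E'
def pose(s):
    M=R.from_rotvec(s["tool_rot"]).as_matrix();return s["ee_pos"],M,np.degrees(np.arctan2(M[1,1],M[0,1]))
E
python3 - <<'E'
from h import *
from cell import arm
w=arm.read_camera("wrist");save(w,"w1")
s=arm.read_state();print(s["t"],pose(s))
X=cloud(w);hsv=cv2.cvtColor(w["frame"],cv2.COLOR_RGB2HSV)
m=((hsv[...,0]<14)|(hsv[...,0]>170))&(hsv[...,1]>130)&(X[...,2]>4)&(X[...,2]<13)&(np.hypot(X[...,0]-485,X[...,1]+236)<60)
q=X[m];print(m.sum(),q.mean(0),cv2.minAreaRect(q[:,:2].astype(np.float32)))
# image route
cs,_=cv2.findContours(m.astype(np.uint8),cv2.RETR_EXTERNAL,cv2.CHAIN_APPROX_NONE)
c=max(cs,key=cv2.contourArea)[:,0]
print(cv2.minAreaRect(onplane(w,c,8)[:,:2].astype(np.float32)))
E
```

```text
3.4 (array([ 468.29222481, -198.86576365,  155.34956683]), array([[ 1.89353020e-01,  9.81909074e-01,  5.97980292e-05],
       [ 9.81909075e-01, -1.89353016e-01, -6.58207578e-05],
       [-5.33070622e-05,  7.11795868e-05, -9.99999996e-01]]), np.float64(-10.91502938871198))
3976 [ 486.93189247 -233.77444156    7.88204754] ((486.8531494140625, -235.17422485351562), (69.1667709350586, 48.28997039794922), 78.69268798828125)
((486.93853759765625, -234.57875061035156), (69.20314025878906, 48.21339797973633), 78.68617248535156)
```

View pics/w1.png

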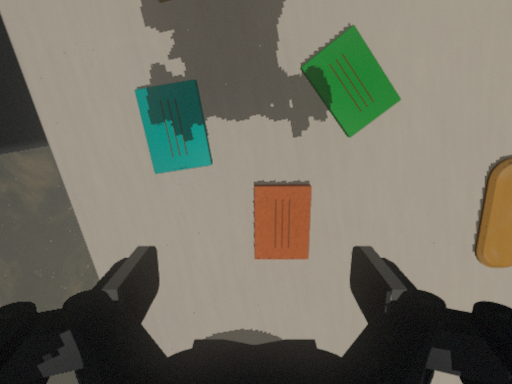

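The wrist view shows the loose tile at (282,221) with the fingertips at about (150,250) and (358,250). I'll measure fingertip depth at several openings before descending.

Call:
{"method": "carry_out", "body": {"deltas": [[[-31.8,0,0,0,0,0.4,0.68],[0,25.1,0,0,0,0,0.68],[0,0,30,0,0,0,0.68],[0,0,30,0,0,0,0.68],[0,0,0,0,0,0,0.68]]]}}

```text
t: 3.82
ee_pos: [484.1, -233.5, 90.9]
tool_rot: [-2.422, -1.99, 0.003]
force: [-2.1, 1.0, -0.2]
opening: 58.0
```

Run:
```python
from h import *
from cell import arm
w=arm.read_camera("wrist");save(w,"w2")
s=arm.read_state();print(s["t"],s["opening"],pose(s))
for n,pp in (("w1",np.array([468.29,-198.87,155.35])),("w2",s["ee_pos"])):
    w=load(n);M=pose(s)[1];Y=(cloud(w)-pp)@M
    m=(w["depth"]>0)&(np.abs(Y[...,1])<65)&(np.abs(Y[...,0])<25)&(Y[...,2]<45)&(Y[...,2]>-60)
    for sg in(1,-1):
        q=Y[m&(Y[...,1]*sg>0)];
        if len(q): print(n,sg,len(q),np.percentile(q[:,2],[50,90,95,98,99,100]).round(1),"y",np.percentile(q[q[:,2]>0][:,1],[1,50,99]).round(1),"x",np.percentile(q[q[:,2]>0][:,0],[1,99]).round(1))
```

```text
3.8667 58.197954619101594 (array([ 484.8264728 , -233.82374314,   93.26409958]), array([[ 0.19476822,  0.98083827, -0.00465185],
       [ 0.98084698, -0.19475526,  0.00309648],
       [ 0.00213117, -0.00516585, -0.99998439]]), np.float64(-11.23057879335253))
w1 1 11086 [-46.8 -12.7  -5.6  -0.2   2.1   6. ] y [42.8 43.2 49.2] x [-9.6 11.6]
w1 -1 11306 [-46.2 -12.6  -5.2   0.1   2.7   6.9] y [-48.3 -42.3 -41.9] x [-10.   11.8]
w2 1 15184 [-40.7 -13.3  -1.7   7.1  10.5  17.5] y [28.5 28.9 41.7] x [-9.9 12.1]
w2 -1 15163 [-40.7 -13.2  -1.8   7.   10.6  17.4] y [-42.3 -29.5 -29.1] x [-9.8 12.1]
```

View pics/w2.png

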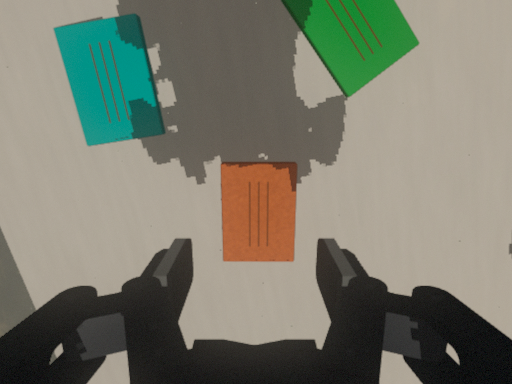

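```bash
cat >> h.py <<'E'
def tile(w,z,c0,r=60,show=True):
    X=cloud(w);hsv=cv2.cvtColor(w["frame"],cv2.COLOR_RGB2HSV)
    m=((hsv[...,0]<14)|(hsv[...,0]>170))&(hsv[...,1]>130)&(np.abs(X[...,2]-z)<4)&(np.hypot(X[...,0]-c0[0],X[...,1]-c0[1])<r)
    cs,_=cv2.findContours(m.astype(np.uint8),cv2.RETR_EXTERNAL,cv2.CHAIN_APPROX_NONE)
    c=max(cs,key=cv2.contourArea)[:,0]
    return cv2.minAreaRect(onplane(w,c,z)[:,:2].astype(np.float32)),c
E
python3 - <<'E'
from h import *
from cell import arm
w=arm.read_camera("wrist");save(w,"w3")
s=arm.read_state();p,M,y=pose(s);print(p,y)
r,_=tile(w,8,(487,-235));print(r)
d=np.array([*r[0],20])-p;print(M.T@d)
E
```

```text
[ 485.97766583 -234.51929062   95.07059979] -11.270578557389644
((486.7545166015625, -234.8396453857422), (68.72404479980469, 49.073974609375), 78.81295776367188)
[-0.23436443  1.00315341 75.06823452]
```

Call:
{"method": "carry_out", "body": {"deltas": [[[0,0.8,25,0,0,0,0.75],[0,0,25,0,0,0,0.75],[0,0,15,0,0,0,0.75],[0,0,10,0,0,0,0.75],[0,0,0,0,0,0,0.75]]]}}

```text
t: 4.33
ee_pos: [487.4, -235.1, 20.2]
tool_rot: [-2.43, -1.99, 0.0]
force: [-0.1, 0.2, -0.1]
opening: 63.9
```

Call:
{"method": "carry_out", "body": {"deltas": [[[0,0,0,0,0,0,0.4],[0,0,0,0,0,0,0.4],[0,0,0,0,0,0,0.4],[0,0,0,0,0,0,0.4],[0,0,0,0,0,0,0.4]]]}}

```text
t: 4.75
ee_pos: [488.4, -235.7, 22.1]
tool_rot: [2.43, 1.988, 0.001]
force: [-0.9, 1.3, 8.3]
opening: 47.6
```

Run:
```python
from h import *
from cell import arm
w=arm.read_camera("wrist");save(w,"w4")
s=arm.read_state();p,M,y=pose(s);print(p,y,s["opening"],s["force"])
```

```text
[ 488.41968665 -235.72666231   22.08182722] -11.404376134450185 47.90072953472622 [-1.50696636  1.2212727   7.71170148]
```

View pics/w4.png

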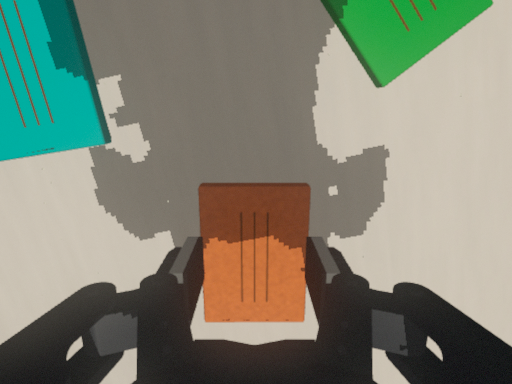

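Call:
{"method": "carry_out", "body": {"deltas": [[[0,0,0,0,0,0,0.72],[0,0,0,0,0,0,0.72],[0,0,-4,0,0,0,0.72],[0,0,0,0,0,0,0.5]]]}}

```text
t: 5.13
ee_pos: [488.1, -235.5, 25.2]
tool_rot: [2.431, 1.989, 0.001]
force: [0.5, 0.1, -1.0]
opening: 50.6
```

Call:
{"method": "carry_out", "body": {"deltas": [[[0,0,0,0,0,0,0.4],[0,0,0,0,0,0,0.4],[0,0,0,0,0,0,0.4],[0,0,0,0,0,0,0.4],[0,0,0,0,0,0,0.4]]]}}

```text
t: 5.55
ee_pos: [488.8, -236.2, 26.2]
tool_rot: [2.429, 1.987, 0.001]
force: [-2.2, 0.5, 20.5]
opening: 34.4
```

Opening of 34 mm means the pads rode up onto the tile's top face. I'll reopen, recheck and grip lower.

Call:
{"method": "carry_out", "body": {"deltas": [[[0,0,-6,0,0,0,0.75],[0,0,0,0,0,0,0.75],[0,0,0,0,0,0,0.75],[0,0,0,0,0,0,0.75],[0,0,0,0,0,0,0.75]]]}}

```text
t: 5.97
ee_pos: [487.3, -235.1, 29.9]
tool_rot: [-2.431, -1.989, 0.0]
force: [0.1, -0.4, -0.3]
opening: 64.0
```

Run:
```python
from h import *
from cell import arm
w=arm.read_camera("wrist");save(w,"w5")
s=arm.read_state();p,M,y=pose(s);print(p,y,s["opening"],s["force"])
r,_=tile(w,8,(487,-235));print(r)
d=np.array([*r[0],19])-p;print(M.T@d)
Y=(cloud(w)-p)@M
m=(w["depth"]>0)&(np.abs(Y[...,1])<65)&(np.abs(Y[...,0])<25)&(Y[...,2]<45)&(Y[...,2]>-60)
for sg in(1,-1):
    q=Y[m&(Y[...,1]*sg>27)];print(np.percentile(q[:,2],[50,90,95,98,99,100]).round(1),"y",np.percentile(q[q[:,2]>5][:,1],[1,50,99]).round(1))
```

```text
[ 487.33459112 -235.07659326   29.93689461] -11.430975165316788 64.33926811162767 [-0.75006687 -0.03104382  0.2750469 ]
((488.7566223144531, -235.33969116210938), (69.33688354492188, 49.07541275024414), 78.5641098022461)
[ 0.02098809  1.45243123 10.93604407]
[-38.1  30.2  30.5  30.8  31.   32.3] y [28.2 44.  64.7]
[-37.6  30.3  30.7  31.   31.2  32.2] y [-64.7 -44.  -27.3]
```

View pics/w5.png

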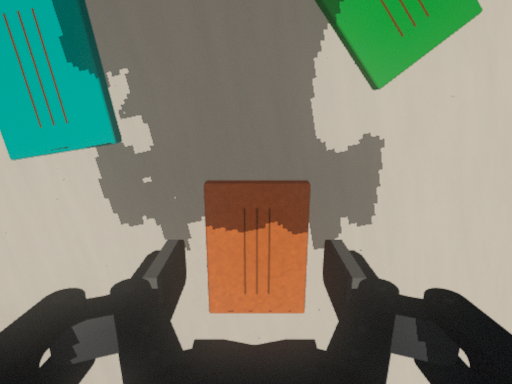

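Call:
{"method": "carry_out", "body": {"deltas": [[[0,1.4,6,0,0,0,0.7],[0,0,5.5,0,0,0,0.7],[0,0,0,0,0,0,0.7],[0,0,0,0,0,0,0.6]]]}}

```text
t: 6.35
ee_pos: [488.4, -235.2, 18.1]
tool_rot: [-2.431, -1.988, 0.001]
force: [1.4, 0.2, 0.6]
opening: 51.5
```

Call:
{"method": "carry_out", "body": {"deltas": [[[0,0,0,0,0,0,0.45],[0,0,0,0,0,0,0.45],[0,0,0,0,0,0,0.45],[0,0,0,0,0,0,0.45]]]}}

```text
t: 6.68
ee_pos: [489.0, -235.5, 18.8]
tool_rot: [2.432, 1.989, 0.0]
force: [0.2, -0.5, -0.5]
opening: 48.5
```

Call:
{"method": "carry_out", "body": {"deltas": [[[0,0,-15,0,0,0,0.4],[0,0,-25,0,0,0,0.4],[0,0,-30,0,0,0,0.4],[0,0,-30,0,0,0,0.4],[0,0,0,0,0,0,0.4]]]}}

```text
t: 7.1
ee_pos: [491.7, -237.2, 124.1]
tool_rot: [2.426, 1.984, 0.004]
force: [1.2, -1.7, -0.0]
opening: 48.6
```

Run:
```python
from h import *
from cell import arm
w=arm.read_camera("wrist");save(w,"w6")
s=arm.read_state();p,M,y=pose(s);print(p,y,s["opening"],s["force"])
Y=(cloud(w)-p)@M
hsv=cv2.cvtColor(w["frame"],cv2.COLOR_RGB2HSV)
m=((hsv[...,0]<14)|(hsv[...,0]>170))&(hsv[...,1]>130)&(np.abs(Y[...,2])<40)
q=Y[m];print(m.sum(),q.mean(0),np.percentile(q[:,2],[2,50,98]));r=cv2.minAreaRect(q[:,:2].astype(np.float32));print(r)
A=np.c_[q[:,:2],np.ones(len(q))];print("plane",np.linalg.lstsq(A,q[:,2],rcond=None)[0])
```

```text
[ 490.83476189 -236.71734023  121.7315571 ] -11.425301136297584 48.63699889223784 [-0.14830753 -0.12261914 -1.50808601]
14957 [1.53389615 1.25848241 8.29860274] [7.07484723 8.35735385 9.71173378]
((-1.3317756652832031, 1.3541831970214844), (70.46419525146484, 49.97584533691406), 0.13010190427303314)
plane [ 4.99804198e-03 -1.09633630e-02  8.30473346e+00]
```

View pics/w6.png

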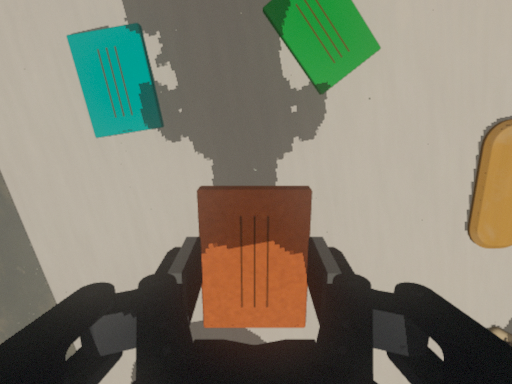

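Tile is held level (underside about 16.3 mm ahead of the TCP). Next I move to a viewing spot beside the board.

Call:
{"method": "carry_out", "body": {"deltas": [[[20,-3,-20,0,0,-2.7,0.4],[32,-5,-20,0,0,-2.7,0.4],[33,-6,-20,0,0,-2.7,0.4],[33,-7,-20,0,0,-2.7,0.4],[33,-8,-20,0,0,-2.7,0.4]]]}}

```text
t: 7.57
ee_pos: [474.0, -81.6, 218.6]
tool_rot: [-2.178, -2.262, 0.001]
force: [-0.3, 0.3, -0.7]
opening: 48.6
```

Call:
{"method": "carry_out", "body": {"deltas": [[[33,-6,0,0,0,-2.7,0.4],[11,0,0,0,0,0,0.4],[0,0,0,0,0,0,0.4],[0,0,0,0,0,0,0.4]]]}}

```text
t: 7.9
ee_pos: [466.4, -39.2, 218.0]
tool_rot: [-2.126, -2.312, 0.001]
force: [-0.0, -0.5, -0.7]
opening: 48.3
```

Run:
```python
from h import *
from cell import arm
w=arm.read_camera("wrist");save(w,"w7")
s=arm.read_state();p,M,y=pose(s);print(s["t"],p,y,s["opening"],s["force"])
r,c=tile(w,34,(511,57));print(r)
print([ (o["at"],o["confidence"],onplane(w,o["at"],10)) for o in arm.spot_point("corner",w)])
```

```text
7.95 [466.54916332 -39.83473054 218.01659034] 4.745761189231593 48.5334301352222 [-0.16710233 -0.14348398 -0.49658406]
((513.5501098632812, 56.025672912597656), (49.64434051513672, 69.13423919677734), 10.862582206726074)
[([391.2, 2.1], 0.66, array([[578.46106438, 131.53902966,  10.        ]]))]
```

View pics/w7.png

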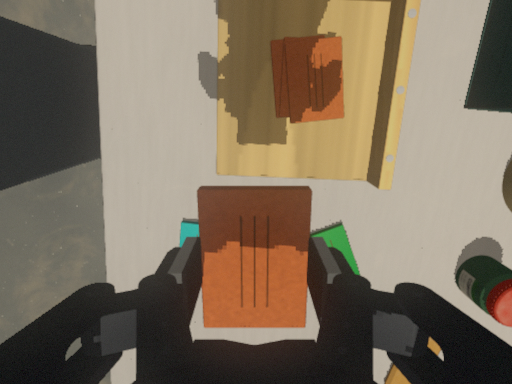

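The top stack tile is at about (308,78). The far fence runs from (386,187) up to (415,0), and the board's -y edge runs (217,178)–(362,181).

Run:
```python
from h import *
w=load("w7");X=cloud(w)
# fence top: points 42..50
m=(np.abs(X[...,2]-46)<4)&(X[...,0]>540)&(X[...,0]<620)&(X[...,1]<150)&(X[...,1]>-60)
q=X[m];print(m.sum(),q.mean(0),cv2.minAreaRect(q[:,:2].astype(np.float32)))
m2=(np.abs(X[...,2]-10)<3)&(X[...,0]>400)&(X[...,0]<580)&(X[...,1]<150)&(X[...,1]>-60)
q=X[m2];lo=[];
for x in np.arange(430,570,5):
    a=q[np.abs(q[:,0]-x)<2.5];lo.append((x,np.percentile(a[:,1],.5))) if len(a)>10 else 0
lo=np.array(lo);print(np.polyfit(lo[:,0],lo[:,1],1),lo[::5])
# top camera fit
w=load("top1");X=cloud(w)
m=(np.abs(X[...,2]-46)<5)&(X[...,0]>400)&(X[...,0]<620)&(X[...,1]<170)&(X[...,1]>-60)
print(cv2.minAreaRect(X[m][:,:2].astype(np.float32)))
q=X[m];
for nm,ax,sel in(("far",1,q[(q[:,1]<110)]),("left",0,q[(q[:,0]<550)])):
    o=1-ax;f=np.polyfit(sel[:,ax],sel[:,o],1);print(nm,f,np.degrees(np.arctan(f[0])),sel.mean(0))
```

```text
2851 [586.11279934  50.00958696  45.82818905] ((587.150146484375, 43.868900299072266), (13.215970039367676, 160.08375549316406), 2.4499032497406006)
[ 4.20037115e-02 -5.97747293e+01] [[430.         -41.35005397]
 [455.         -40.39455637]
 [480.         -39.65335639]
 [505.         -38.91669332]
 [530.         -37.79218204]
 [555.         -35.56966599]]
((505.515869140625, 51.12606430053711), (169.61944580078125, 179.98681640625), 2.6173861026763916)
far [-4.50119185e-02  5.86181211e+02] -2.577253327109311 [584.48272183  37.73420349  45.79979079]
left [3.97770162e-02 1.14237384e+02] 2.2778543055035922 [483.05175813 133.45174171  45.9501033 ]
```

Call:
{"method": "carry_out", "body": {"deltas": [[[18.6,10.3,20,0,0,0,0.4],[18.6,10.3,22,0,0,0,0.4],[18.6,10.3,25,0,0,0,0.4],[18.6,10.3,25,0,0,0,0.4],[18.6,10.2,25,0,0,-3.25,0.4]]]}}

```text
t: 8.42
ee_pos: [510.8, 57.1, 100.1]
tool_rot: [2.065, 2.368, -0.0]
force: [0.4, -0.3, -1.2]
opening: 48.3
```

Call:
{"method": "carry_out", "body": {"deltas": [[[0,0,0,0,0,0,0.4],[0,0,0,0,0,0,0.4],[0,0,0,0,0,0,0.4]]]}}

```text
t: 8.67
ee_pos: [510.2, 56.5, 101.7]
tool_rot: [-2.063, -2.369, 0.001]
force: [-0.4, 0.2, -0.5]
opening: 48.4
```

Run:
```python
from h import *
from cell import arm
s=arm.read_state();p,M,y=pose(s);print(s["t"],p,y,s["opening"],s["force"])
print(M.T@(np.array([510,57.1,51])-p))
w=arm.read_camera("wrist");save(w,"w8")
w=arm.read_camera("top");save(w,"t8");q=cv2.imread("pics/t8.png")[180:300,160:300];cv2.imwrite("pics/t8c.png",cv2.resize(q,None,fx=4,fy=4))
```

```text
8.6667 [510.23993775  56.50785366 101.67522737] 7.912849431977235 48.427325770101454 [-0.43574334  0.22193747 -0.52193364]
[ 0.63738429 -0.12025921 50.67510391]
```

View pics/w8.png

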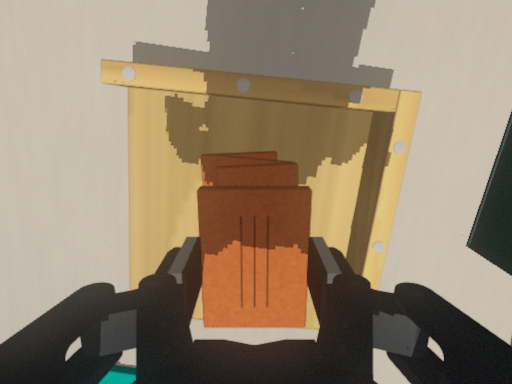

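Call:
{"method": "carry_out", "body": {"deltas": [[[0.6,0,20,0,0,0,0.4],[0,0,15,0,0,0,0.4],[0,0,8,0,0,0,0.4],[0,0,4,0,0,0,0.4],[0,0,2,0,0,0,0.4]]]}}

```text
t: 9.18
ee_pos: [510.1, 57.7, 53.0]
tool_rot: [2.062, 2.37, 0.0]
force: [-0.0, -1.4, -1.2]
opening: 48.9
```

Call:
{"method": "carry_out", "body": {"deltas": [[[0,0,0,0,0,0,0.4],[0,0,1,0,0,0,0.4],[0,0,0,0,0,0,0.4]]]}}

```text
t: 9.43
ee_pos: [510.7, 58.1, 52.6]
tool_rot: [2.06, 2.37, 0.001]
force: [-0.6, -1.2, 1.9]
opening: 48.7
```

Call:
{"method": "carry_out", "body": {"deltas": [[[0,0,0.7,0,0,0,0.4],[0,0,0,0,0,0,0.4]]]}}

```text
t: 9.6
ee_pos: [510.7, 58.1, 52.5]
tool_rot: [2.06, 2.37, 0.001]
force: [-3.0, -1.1, 14.2]
opening: 48.5
```

Call:
{"method": "carry_out", "body": {"deltas": [[[0,0,0,0,0,0,0.72],[0,0,0,0,0,0,0.72],[0,0,0,0,0,0,0.72],[0,0,0,0,0,0,0.72],[0,0,-10,0,0,0,0.72]]]}}

```text
t: 10.02
ee_pos: [508.8, 58.3, 60.0]
tool_rot: [-2.059, -2.37, 0.003]
force: [-1.1, 0.2, -1.0]
opening: 61.9
```

Call:
{"method": "carry_out", "body": {"deltas": [[[0,0,-25,0,0,0,0.72],[0,0,-25,0,0,0,0.72],[0,0,-30,0,0,0,0.72],[-20,0,-30,0,0,0,0.72],[-30,-10,0,0,0,0,0.72]]]}}

```text
t: 10.43
ee_pos: [511.0, 8.1, 177.2]
tool_rot: [2.052, 2.369, 0.009]
force: [0.9, -1.9, 1.0]
opening: 61.7
```

Call:
{"method": "carry_out", "body": {"deltas": [[[-30,-10,0,0,0,0,0.72],[0,0,0,0,0,0,0.72],[0,0,0,0,0,0,0.72]]]}}

```text
t: 10.68
ee_pos: [501.2, -25.0, 171.9]
tool_rot: [2.063, 2.368, 0.001]
force: [-0.9, 0.3, 0.2]
opening: 61.4
```

Run:
```python
from h import *
from cell import arm
w=arm.read_camera("wrist");save(w,"w9")
s=arm.read_state();p,M,y=pose(s);print(s["t"],p,y,s["opening"],s["force"])
r,c=tile(w,42,(512,57));print(r)
X=cloud(w)
m=(np.abs(X[...,2]-46)<3)&(X[...,0]>410)&(X[...,0]<620)&(X[...,1]<160)&(X[...,1]>-60)&(np.hypot(X[...,0]-512,X[...,1]-57)>46)
q=X[m][:,:2];u=np.array([np.cos(np.radians(2.45)),np.sin(np.radians(2.45))]);v=np.array([-u[1],u[0]])
a=q@u;b=q@v
print("far fence a range",np.percentile(a[b<b.max()-20],[1,50,99]),"left b",np.percentile(b[a<a.max()-20],[1,50,99]))
```

```text
10.7333 [501.26739111 -24.07843582 171.64144762] 7.936587319665984 60.98082325740799 [-0.0957502   0.15757025 -0.02906214]
((511.66455078125, 56.85383987426758), (49.79672622680664, 69.71544647216797), 8.147029876708984)Traceback (most recent call last):
  File "<stdin>", line 10, in <module>
    return _quantile_unchecked(
        a, q, axis, out, overwrite_input, method, keepdims, weights)
    return _ureduce(a,
                    func=_quantile_ureduce_func,
    ...<5 lines>...
                    overwrite_input=overwrite_input,
                    method=method)
    r = func(a, **kwargs)
    result = _quantile(arr,
                       quantiles=q,
    ...<2 lines>...
                       out=out,
                       weights=wgt)
    slices_having_nans = np.isnan(arr[-1, ...])
                                  ~~~^^^^^^^^^
IndexError: index -1 is out of bounds for axis 0 with size 0
```

View pics/w9.png

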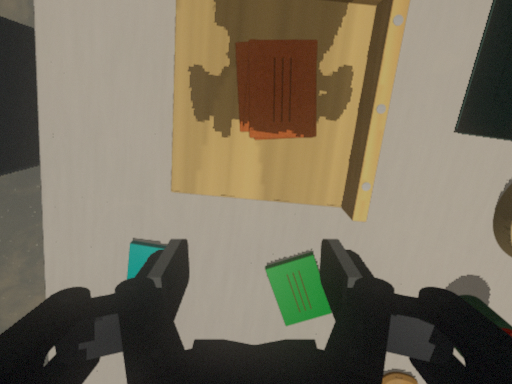

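The tile is placed at (277,88), with tile-3 and lower edges peeking out on the left and front. Next I'll refine the corner position from the w8 and w9 pictures.

Run:
```python
from h import *
for n in("w7","w8","w9"):
    w=load(n);X=cloud(w);hsv=cv2.cvtColor(w["frame"],cv2.COLOR_RGB2HSV)
    m=(np.abs(X[...,2]-46)<3)&(hsv[...,0]>14)&(hsv[...,0]<28)&(hsv[...,1]>90)
    q=X[m];print(n,m.sum())
    if len(q)<50: continue
    far=q[(q[:,0]>565)&(q[:,1]<115)&(q[:,0]<605)];left=q[(q[:,1]>118)&(q[:,0]<550)&(q[:,1]<150)]
    for nm,s,i,ref in(("far",far,0,57),("left",left,1,512)):
        if len(s)<50: continue
        o=1-i;k=np.tan(np.radians(2.45))*(1 if i==0 else -1)
        f=np.polyfit(s[:,o],s[:,i],1)
        c=s[:,i]+k*(s[:,o]-ref)
        print(nm,len(s),"yaw",np.degrees(np.arctan(f[0])).round(2),"center at ref",c.mean().round(2),np.percentile(c,[2,98]).round(1))
```

```text
w7 2428
far 2277 yaw -2.46 center at ref 585.58 [580.4 591.5]
w8 10485
far 2712 yaw -3.0 center at ref 585.62 [580.3 591.5]
left 5577 yaw 2.42 center at ref 134.83 [129.  140.6]
w9 3346
far 3046 yaw -2.41 center at ref 585.67 [580.5 591.5]
```

Call:
{"method": "carry_out", "body": {"deltas": [[[29.5,-16.4,12,0,0,0,0.35],[29.5,-16.4,12,0,0,0,0.35],[29.5,-16.4,12,0,0,0,0.35],[0,0,0,0,0,-7.05,0.35],[0,0,0,0,0,-7.05,0.35]]]}}

```text
t: 11.15
ee_pos: [438.2, 59.3, 134.6]
tool_rot: [-1.741, -2.612, 0.001]
force: [0.9, 0.5, 0.7]
opening: 30.0
```

Call:
{"method": "carry_out", "body": {"deltas": [[[0,0,0,0,0,-7.05,0.35],[0,0,0,0,0,-7.05,0.35],[0,0,0,0,0,-7.05,0.35],[0,0,0,0,0,-7.05,0.35],[0,0,0,0,0,-7.05,0.35]]]}}

```text
t: 11.57
ee_pos: [440.1, 58.1, 135.2]
tool_rot: [-0.871, -3.018, -0.0]
force: [0.7, -0.2, -0.2]
opening: 29.7
```

Call:
{"method": "carry_out", "body": {"deltas": [[[0,0,0,0,0,-7.05,0.35],[0,0,0,0,0,-7.05,0.35],[0,0,0,0,0,-7.05,0.35],[0,0,0,0,0,-7.05,0.35],[0,0,0,0,0,-7.05,0.35]]]}}

```text
t: 11.98
ee_pos: [440.1, 58.0, 135.2]
tool_rot: [0.084, -3.14, -0.0]
force: [0.6, 0.2, 0.4]
opening: 29.7
```

Call:
{"method": "carry_out", "body": {"deltas": [[[0,0,0,0,0,0,0.35],[0,0,0,0,0,0,0.35]]]}}

```text
t: 12.15
ee_pos: [440.2, 57.8, 135.2]
tool_rot: [0.068, -3.141, -0.0]
force: [0.0, 0.2, -0.6]
opening: 29.9
```

Run:
```python
from h import *
from cell import arm
s=arm.read_state();p,M,y=pose(s);print(s["t"],p,y,s["opening"],s["force"],M.round(3))
print("to start",M.T@(np.array([440,56,30.5])-p), "yaw err",92.45-y)
w=arm.read_camera("scene");save(w,"s10")
cv2.imwrite("pics/s10c.png",cv2.resize(cv2.imread("pics/s10.png")[150:320,120:320],None,fx=3,fy=3))
```

```text
12.15 [440.17280353  57.76861705 135.17949378] 92.46681574161379 29.879669220922317 [ 0.02616844  0.23861102 -0.58055421] [[-0.999 -0.043 -0.   ]
 [-0.043  0.999  0.   ]
 [ 0.     0.    -1.   ]]
to start [  0.23429178  -1.77823357 104.6792113 ] yaw err -0.016815741613783075
```

View pics/s10c.png

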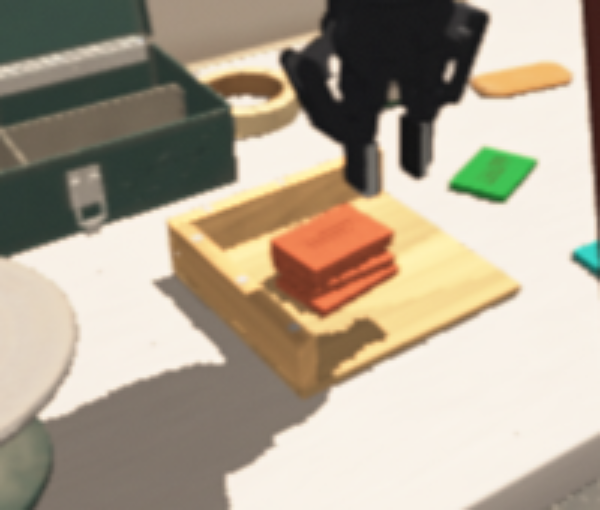

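Call:
{"method": "carry_out", "body": {"deltas": [[[0,-1.5,30,0,0,0,0.35],[0,0,30,0,0,0,0.35],[0,0,25,0,0,0,0.35],[0,0,13,0,0,0,0.35],[0,0,5,0,0,0,0.35]]]}}

```text
t: 12.62
ee_pos: [438.8, 55.8, 30.2]
tool_rot: [0.067, -3.138, -0.0]
force: [0.1, 0.8, -0.5]
opening: 29.6
```

Call:
{"method": "carry_out", "body": {"deltas": [[[0,0,1,0,0,0,0.35],[0,0,0,0,0,0,0.35]]]}}

```text
t: 12.78
ee_pos: [440.6, 55.6, 31.5]
tool_rot: [-0.07, 3.141, 0.0]
force: [-0.3, 0.1, 0.3]
opening: 29.8
```

Call:
{"method": "carry_out", "body": {"deltas": [[[-4,0,0.7,0,0,0,0.35],[-5,0,0,0,0,0,0.35],[-5,0,0,0,0,0,0.35],[-5,0,0,0,0,0,0.35],[-5,0,0,0,0,0,0.35]]]}}

```text
t: 13.2
ee_pos: [465.2, 56.7, 30.8]
tool_rot: [-0.072, 3.14, 0.0]
force: [-1.7, 0.3, 0.0]
opening: 29.8
```

Call:
{"method": "carry_out", "body": {"deltas": [[[-4,0,0,0,0,0,0.35],[-4,0,0,0,0,0,0.35],[-4,0,0,0,0,0,0.35],[-4,0,0,0,0,0,0.35],[-4,0,0,0,0,0,0.35]]]}}

```text
t: 13.62
ee_pos: [484.5, 57.5, 30.3]
tool_rot: [0.072, -3.14, 0.0]
force: [-1.4, -1.0, 0.5]
opening: 29.8
```

```bash
cat >> h.py <<'E'
def look(n,c="scene",crop=(150,320,120,320)):
    from cell import arm
    w=arm.read_camera(c);save(w,n);a,b,d,e=crop
    cv2.imwrite(f"pics/{n}c.png",cv2.resize(cv2.imread(f"pics/{n}.png")[a:b,d:e],None,fx=3,fy=3,interpolation=cv2.INTER_CUBIC));return w
E
python3 - <<'E'
from h import *
look("s11")
E
```

```text
(no output)
```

View pics/s11c.png

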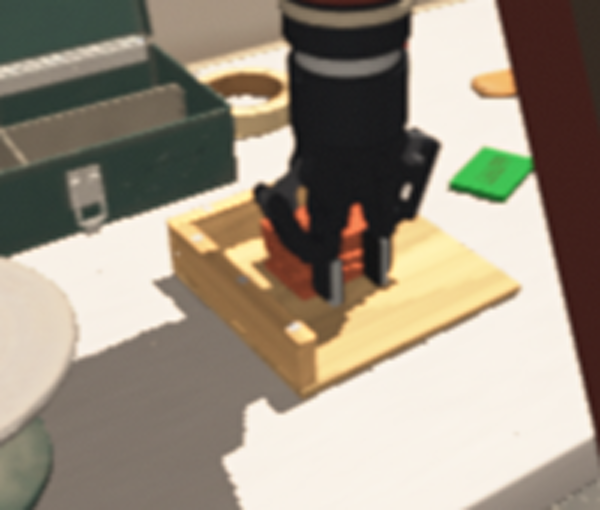

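Call:
{"method": "carry_out", "body": {"deltas": [[[-4,0,0,0,0,0,0.35],[-4,0,0,0,0,0,0.35],[-4,0,0,0,0,0,0.35],[-4,0,0,0,0,0,0.35],[-4,0,0,0,0,0,0.35]]]}}

```text
t: 14.08
ee_pos: [504.8, 58.4, 30.4]
tool_rot: [-0.072, 3.141, -0.0]
force: [-1.4, -0.6, 0.4]
opening: 29.4
```

Call:
{"method": "carry_out", "body": {"deltas": [[[-3,0,0,0,0,0,0.35],[-2,0,0,0,0,0,0.35],[-2,0,0,0,0,0,0.35],[-2,0,0,0,0,0,0.35],[0,0,0,0,0,0,0.35]]]}}

```text
t: 14.5
ee_pos: [513.3, 58.8, 30.4]
tool_rot: [0.072, -3.141, 0.0]
force: [-2.5, -0.5, 0.5]
opening: 29.6
```

Call:
{"method": "carry_out", "body": {"deltas": [[[-1.5,0,0,0,0,0,0.35],[-1.5,0,0,0,0,0,0.35],[0,0,0,0,0,0,0.35]]]}}

```text
t: 14.75
ee_pos: [516.6, 58.9, 30.4]
tool_rot: [-0.072, 3.14, -0.0]
force: [-0.9, -0.7, -0.8]
opening: 29.8
```

Call:
{"method": "carry_out", "body": {"deltas": [[[-1,0,0,0,0,0,0.35],[-1,0,0,0,0,0,0.35],[0,0,0,0,0,0,0.35]]]}}

```text
t: 15.0
ee_pos: [518.1, 59.0, 30.3]
tool_rot: [0.072, -3.14, 0.0]
force: [-2.2, -0.9, -1.3]
opening: 29.5
```

Call:
{"method": "carry_out", "body": {"deltas": [[[-1,0,0,0,0,0,0.35],[0,0,0,0,0,0,0.35]]]}}

```text
t: 15.17
ee_pos: [518.7, 59.0, 30.3]
tool_rot: [0.072, -3.14, 0.0]
force: [-5.3, -1.4, 2.3]
opening: 29.8
```

Call:
{"method": "carry_out", "body": {"deltas": [[[-1,0,0,0,0,0,0.35],[-1,0,0,0,0,0,0.35],[0,0,0,0,0,0,0.35]]]}}

```text
t: 15.42
ee_pos: [518.7, 59.1, 30.0]
tool_rot: [0.071, -3.136, 0.001]
force: [-12.1, -1.9, 8.1]
opening: 30.1
```

Run:
```python
from h import *
look("s12")
```

```text
(no output)
```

View pics/s12c.png

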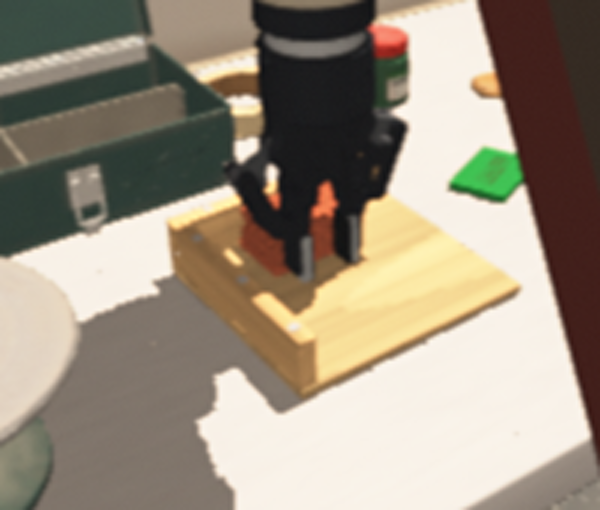

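Call:
{"method": "carry_out", "body": {"deltas": [[[3,0,0,0,0,0,0.35],[5,0,0,0,0,0,0.3],[15,0,0,0,0,0,0.25],[20,0,-10,0,0,0,0.2],[0,0,-30,0,0,0,0.14]]]}}

```text
t: 15.88
ee_pos: [472.1, 57.5, 67.5]
tool_rot: [0.072, -3.132, -0.001]
force: [0.3, 0.6, -1.0]
opening: 12.0
```

Call:
{"method": "carry_out", "body": {"deltas": [[[0,0,-30,0,0,0,0.14],[0,0,-30,0,0,0,0.14],[0,0,-20,0,0,0,0.14],[0,0,0,0,0,0,0.14],[0,0,0,0,0,0,0.14]]]}}

```text
t: 16.3
ee_pos: [479.8, 57.3, 151.6]
tool_rot: [-0.072, 3.137, 0.0]
force: [-0.5, -0.2, -1.5]
opening: 12.1
```

Run:
```python
from h import *
from cell import arm
w=arm.read_camera("wrist");save(w,"w13")
s=arm.read_state();p,M,y=pose(s);print(s["t"],p,y,s["opening"],s["force"])
Y=(cloud(w)-p)@M
for sg in(1,-1):
  for lo,hi in((0,12),(12,18),(18,24),(24,30),(30,36),(36,42),(42,50),(50,60),(60,70)):
    m=(w["depth"]>0)&(Y[...,1]*sg>lo)&(Y[...,1]*sg<hi)&(np.abs(Y[...,0])<45)&(Y[...,2]<40)
    q=Y[m];print(sg*lo,len(q),np.percentile(q[:,2],[50,99]).round(1) if len(q) else"",end=" | ")
  print()
w=look("t13","top",(180,300,160,300))
print(tile(w,42,(540,57)))if 0 else None
```

```text
16.35 [478.75852735  57.28285078 150.46805041] 92.62096656026942 12.615050226923632 [-0.01453358 -0.65326152 -0.74028743]
0 4814 [-59.5  12.7] | 12 3155 [-59.5   9.1] | 18 1255 [-57.9   6.8] | 24 1182 [-37.1 -24.6] | 30 2135 [-39.7 -28. ] | 36 3396 [-51.7 -31.5] | 42 3334 [-60.2 -38.8] | 50 1559 [-63.2 -51.2] | 60 1 [-62.8 -62.8] | 
0 5293 [-58.5  12.1] | -12 3115 [-60.    7.9] | -18 772 [-54.8   3.2] | -24 1454 [-37.6 -25.5] | -30 2219 [-41.7 -28.6] | -36 3535 [-53.2 -33.2] | -42 2987 [-61.3 -40.7] | -50 1208 [-63.2 -52.5] | -60 0  |
```

View pics/w13.png

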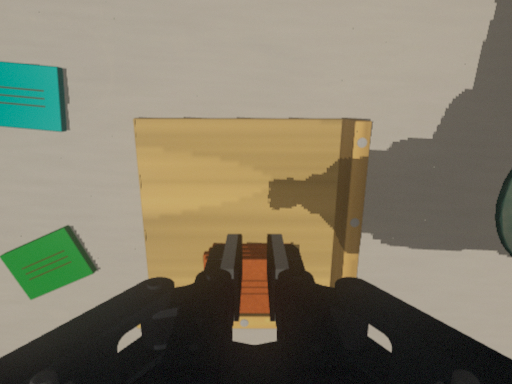

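View pics/t13c.png

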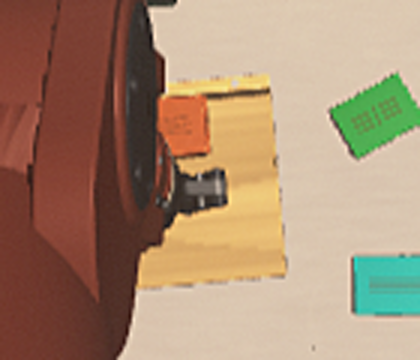

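Call:
{"method": "carry_out", "body": {"deltas": [[[-25,-26.9,0,0,0,0,0.14],[-25,-26.9,0,0,0,0,0.14],[-25,-26.9,0,0,0,0,0.14],[0,0,0,0,0,6.93,0.14],[0,0,0,0,0,6.93,0.14]]]}}

```text
t: 16.82
ee_pos: [557.5, -21.4, 148.4]
tool_rot: [-0.319, -3.124, -0.0]
force: [-0.1, 0.4, -0.3]
opening: 11.9
```

Call:
{"method": "carry_out", "body": {"deltas": [[[0,0,0,0,0,6.93,0.14],[0,0,0,0,0,6.93,0.14],[0,0,0,0,0,6.93,0.14],[0,0,0,0,0,6.93,0.14],[0,0,0,0,0,6.93,0.14]]]}}

```text
t: 17.23
ee_pos: [556.2, -19.8, 148.7]
tool_rot: [-1.233, -2.887, 0.001]
force: [0.0, -0.2, 1.3]
opening: 11.9
```

Call:
{"method": "carry_out", "body": {"deltas": [[[0,0,0,0,0,6.93,0.14],[0,0,0,0,0,6.93,0.14],[0,0,0,0,0,6.93,0.14],[0,0,0,0,0,6.93,0.14],[0,0,0,0,0,6.93,0.14]]]}}

```text
t: 17.65
ee_pos: [556.2, -19.8, 148.7]
tool_rot: [-2.037, -2.389, 0.002]
force: [-0.3, -0.2, -0.3]
opening: 12.1
```

Call:
{"method": "carry_out", "body": {"deltas": [[[0,0,0,0,0,6.93,0.14],[0,0,0,0,0,0,0.14],[0,0,0,0,0,0,0.14]]]}}

```text
t: 17.9
ee_pos: [556.4, -19.9, 149.2]
tool_rot: [-2.167, -2.273, 0.001]
force: [-0.1, 0.5, -0.6]
opening: 12.1
```

Run:
```python
from h import *
from cell import arm
w=arm.read_camera("wrist");save(w,"w14")
s=arm.read_state();p,M,y=pose(s);print(s["t"],p,y,s["opening"],s["force"])
print("to start",M.T@(np.array([557,-20,31])-p), "yaw err",2.45-y)
print(tile(w,42,(553,57))[0])
```

```text
17.95 [556.48614318 -19.88436792 149.45135308] 2.7763596506999417 12.137585175391962 [-0.47190917  0.18294803 -0.18169645]
to start [ -0.18175855   0.66795416 118.45050134] yaw err -0.32635965069994155
((555.56298828125, 56.081512451171875), (49.66237258911133, 69.3024673461914), 2.4808340072631836)
```

View pics/w14.png

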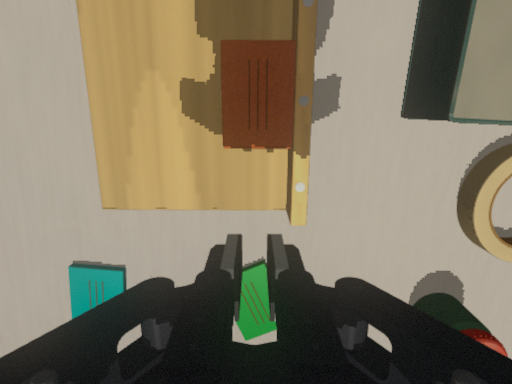

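The stack is square against the far fence at (258,95), with top-tile yaw 2.5°. Now the +y push.

Call:
{"method": "carry_out", "body": {"deltas": [[[0,0.5,35,0,0,0.33,0.14],[0,0,35,0,0,0,0.14],[0,0,28,0,0,0,0.14],[0,0,14,0,0,0,0.14],[0,0,5,0,0,0,0.14]]]}}

```text
t: 18.37
ee_pos: [555.2, -19.6, 30.4]
tool_rot: [-2.172, -2.264, 0.004]
force: [-1.9, 0.2, 0.1]
opening: 12.1
```

Call:
{"method": "carry_out", "body": {"deltas": [[[0,0,0.5,0,0,0,0.14],[0,0,0,0,0,0,0.14]]]}}

```text
t: 18.53
ee_pos: [557.8, -20.0, 33.3]
tool_rot: [2.177, 2.265, 0.0]
force: [-0.4, 0.1, 0.4]
opening: 12.2
```

Call:
{"method": "carry_out", "body": {"deltas": [[[5,0,2.2,0,0,0,0.14],[5,0,0,0,0,0,0.14],[5,0,0,0,0,0,0.14],[4,0,0,0,0,0,0.14],[4,0,0,0,0,0,0.14]]]}}

```text
t: 18.95
ee_pos: [556.7, 3.7, 31.2]
tool_rot: [2.177, 2.264, 0.001]
force: [0.7, 1.0, 0.7]
opening: 11.9
```

Call:
{"method": "carry_out", "body": {"deltas": [[[4,0,0,0,0,0,0.14],[4,0,0,0,0,0,0.14],[4,0,0,0,0,0,0.14],[4,0,0,0,0,0,0.14],[4,0,0,0,0,0,0.14]]]}}

```text
t: 19.37
ee_pos: [555.8, 23.2, 30.8]
tool_rot: [2.178, 2.263, -0.0]
force: [-0.1, -2.4, 1.4]
opening: 11.7
```

Call:
{"method": "carry_out", "body": {"deltas": [[[4,0,0,0,0,0,0.14],[4,0,0,0,0,0,0.14],[4,0,0,0,0,0,0.14],[3,0,0,0,0,0,0.14],[3,0,0,0,0,0,0.14]]]}}

```text
t: 19.78
ee_pos: [555.0, 41.3, 30.7]
tool_rot: [2.178, 2.264, -0.0]
force: [0.0, -2.2, 0.8]
opening: 12.0
```

Call:
{"method": "carry_out", "body": {"deltas": [[[2,0,0,0,0,0,0.14],[2,0,0,0,0,0,0.14],[1.5,0,0,0,0,0,0.14],[1,0,0,0,0,0,0.14],[0,0,0,0,0,0,0.14]]]}}

```text
t: 20.2
ee_pos: [554.8, 47.7, 30.7]
tool_rot: [-2.178, -2.264, -0.0]
force: [0.1, -0.5, 0.5]
opening: 12.0
```

Call:
{"method": "carry_out", "body": {"deltas": [[[1,0,0,0,0,0,0.14],[1,0,0,0,0,0,0.14],[0,0,0,0,0,0,0.14]]]}}

```text
t: 20.45
ee_pos: [554.7, 49.2, 30.7]
tool_rot: [2.178, 2.263, -0.001]
force: [-0.4, -4.4, 0.5]
opening: 12.3
```

Call:
{"method": "carry_out", "body": {"deltas": [[[1,0,0,0,0,0,0.14],[1,0,0,0,0,0,0.14],[0,0,0,0,0,0,0.14]]]}}

```text
t: 20.7
ee_pos: [554.7, 49.3, 30.7]
tool_rot: [2.178, 2.26, -0.005]
force: [-1.0, -13.9, 1.1]
opening: 12.0
```

Call:
{"method": "carry_out", "body": {"deltas": [[[1,0,0,0,0,0,0.14],[0,0,0,0,0,0,0.14]]]}}

```text
t: 20.87
ee_pos: [554.7, 49.4, 30.7]
tool_rot: [2.178, 2.258, -0.007]
force: [-1.1, -19.1, 2.1]
opening: 11.8
```

Call:
{"method": "carry_out", "body": {"deltas": [[[-4,0,0,0,0,0,0.14],[-4,0,0,0,0,0,0.14],[-15,0,0,0,0,0,0.14],[-20,0,-10,0,0,0,0.14],[0,0,-35,0,0,0,0.14]]]}}

```text
t: 21.28
ee_pos: [553.3, 7.8, 72.2]
tool_rot: [-2.176, -2.258, 0.007]
force: [-1.0, -0.8, -0.6]
opening: 11.9
```

Call:
{"method": "carry_out", "body": {"deltas": [[[0,0,-35,0,0,0,0.14],[-10,0,-30,0,0,0,0.14],[0,0,0,0,0,0,0.14],[0,0,0,0,0,0,0.14],[0,0,0,0,0,0,0.14]]]}}

```text
t: 21.7
ee_pos: [556.3, -0.1, 140.1]
tool_rot: [-2.178, -2.263, -0.0]
force: [-1.0, 0.1, -0.7]
opening: 12.2
```

Run:
```python
from h import *
from cell import arm
w=arm.read_camera("wrist");save(w,"w15")
s=arm.read_state();p,M,y=pose(s);print(s["t"],p,y,s["opening"],s["force"])
print(tile(w,42,(553,94))[0])
cv2.imwrite("pics/w15c.png",cv2.resize(cv2.imread("pics/w15.png")[0:230,80:380],None,fx=2.5,fy=2.5,interpolation=cv2.INTER_CUBIC))
look("s15",crop=(190,290,160,310))
```

```text
21.75 [ 5.55814898e+02 -6.92972254e-03  1.39508101e+02] 2.2078108140652417 11.91833890682814 [-0.17826021  0.43542243  0.70294756]
((553.74560546875, 95.75712585449219), (49.43674087524414, 69.84844970703125), 2.482149600982666)
```

View pics/w15c.png

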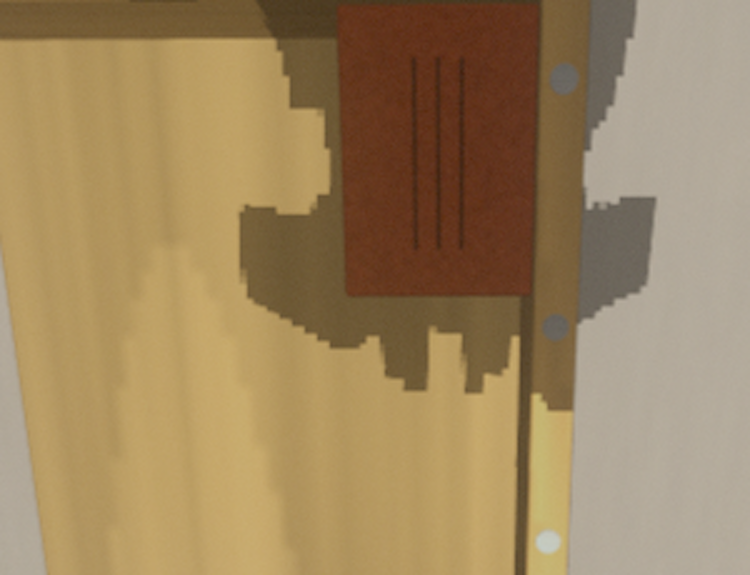

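View pics/s15c.png

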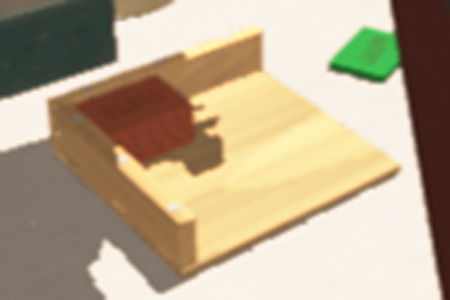

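All edges look in line at (435,150) in the crop. One confirming tap along x, now near the corner.

Call:
{"method": "carry_out", "body": {"deltas": [[[30.8,-20.8,-5,0,0,0,0.35],[30.8,-20.8,-5,0,0,0,0.35],[30.8,-20.8,-5,0,0,0,0.35],[0,0,0,0,0,-6.94,0.35],[0,0,0,0,0,-6.94,0.35]]]}}

```text
t: 22.22
ee_pos: [488.8, 91.4, 154.9]
tool_rot: [-1.878, -2.516, 0.002]
force: [1.4, -0.4, 0.2]
opening: 30.3
```

Call:
{"method": "carry_out", "body": {"deltas": [[[0,0,0,0,0,-6.94,0.35],[0,0,0,0,0,-6.94,0.35],[0,0,0,0,0,-6.94,0.35],[0,0,0,0,0,-6.94,0.35],[0,0,0,0,0,-6.94,0.35]]]}}

```text
t: 22.63
ee_pos: [489.8, 89.8, 154.4]
tool_rot: [-1.044, -2.96, 0.001]
force: [0.0, 0.2, 0.3]
opening: 30.1
```

Call:
{"method": "carry_out", "body": {"deltas": [[[0,0,0,0,0,-6.94,0.35],[0,0,0,0,0,-6.94,0.35],[0,0,0,0,0,-6.94,0.35],[0,0,0,0,0,-6.94,0.35],[0,0,0,0,0,-6.94,0.35]]]}}

```text
t: 23.05
ee_pos: [489.8, 89.8, 154.4]
tool_rot: [-0.114, -3.137, -0.0]
force: [0.1, -0.1, 1.0]
opening: 29.9
```

Call:
{"method": "carry_out", "body": {"deltas": [[[0,0,0,0,0,-6.94,0.35],[0,0,0,0,0,0,0.35],[0,0,0,0,0,0,0.35]]]}}

```text
t: 23.3
ee_pos: [490.1, 89.7, 154.7]
tool_rot: [0.061, -3.139, -0.0]
force: [0.2, -0.2, -0.2]
opening: 29.8
```

Run:
```python
from h import *
from cell import arm
s=arm.read_state();p,M,y=pose(s);print(s["t"],p,y,s["opening"],s["force"])
print("to start",M.T@(np.array([492,91,31])-p), "yaw err",2.45+90-y)
```

```text
23.3 [490.07240413  89.67645025 154.74929481] 92.21423405315984 29.766687890144738 [ 0.21096788 -0.1959977  -0.15129084]
to start [ -2.2112798    1.22254162 123.74558986] yaw err 0.23576594684016072
```

Call:
{"method": "carry_out", "body": {"deltas": [[[0,1,35,0,0,-0.24,0.35],[0,0,35,0,0,0,0.35],[0,0,28,0,0,0,0.35],[0,0,16,0,0,0,0.35],[0,0,7,0,0,0,0.35]]]}}

```text
t: 23.72
ee_pos: [488.5, 90.5, 31.9]
tool_rot: [0.067, -3.136, -0.0]
force: [-0.2, 0.3, 0.8]
opening: 29.6
```

Call:
{"method": "carry_out", "body": {"deltas": [[[0,0,0,0,0,0,0.35],[0,0,0,0,0,0,0.35],[0,0,1,0,0,0,0.35],[0,0,0,0,0,0,0.35]]]}}

```text
t: 24.05
ee_pos: [491.7, 90.5, 34.8]
tool_rot: [-0.072, 3.139, 0.0]
force: [-0.0, -0.9, 0.4]
opening: 29.8
```

Call:
{"method": "carry_out", "body": {"deltas": [[[-4,0,3.5,0,0,0,0.35],[-5,0,0,0,0,0,0.35],[-5,0,0,0,0,0,0.35],[-4,0,0,0,0,0,0.35],[-2,0,0,0,0,0,0.35]]]}}

```text
t: 24.47
ee_pos: [511.8, 91.4, 30.4]
tool_rot: [-0.073, 3.14, 0.0]
force: [-0.2, -0.2, 0.9]
opening: 29.6
```

Call:
{"method": "carry_out", "body": {"deltas": [[[-2,0,0,0,0,0,0.35],[-1,0,0,0,0,0,0.35],[-1,0,0,0,0,0,0.35],[0,0,0,0,0,0,0.35]]]}}

```text
t: 24.8
ee_pos: [514.8, 91.6, 30.2]
tool_rot: [0.073, -3.141, -0.0]
force: [-0.0, 0.5, -0.5]
opening: 29.7
```

Call:
{"method": "carry_out", "body": {"deltas": [[[-1,0,0,0,0,0,0.35],[-1,0,0,0,0,0,0.35],[0,0,0,0,0,0,0.35]]]}}

```text
t: 25.05
ee_pos: [516.9, 91.7, 30.2]
tool_rot: [-0.073, 3.141, -0.0]
force: [-0.4, 1.5, 0.1]
opening: 30.1
```

Call:
{"method": "carry_out", "body": {"deltas": [[[-1,0,0,0,0,0,0.35],[-1,0,0,0,0,0,0.35],[0,0,0,0,0,0,0.35]]]}}

```text
t: 25.3
ee_pos: [517.2, 91.7, 29.9]
tool_rot: [0.073, -3.138, 0.0]
force: [-4.9, -1.3, 2.5]
opening: 29.9
```

Call:
{"method": "carry_out", "body": {"deltas": [[[-1,0,0,0,0,0,0.35],[-1,0,0,0,0,0,0.35],[0,0,0,0,0,0,0.35]]]}}

```text
t: 25.55
ee_pos: [517.3, 91.7, 29.6]
tool_rot: [0.072, -3.135, 0.001]
force: [-11.1, -0.7, 7.9]
opening: 29.8
```

Call:
{"method": "carry_out", "body": {"deltas": [[[3,0,0,0,0,0,0.35],[5,0,0,0,0,0,0.35],[15,0,0,0,0,0,0.35],[20,0,-10,0,0,0,0.35],[10,0,-35,0,0,0,0.35]]]}}

```text
t: 25.97
ee_pos: [462.6, 89.2, 72.0]
tool_rot: [0.073, -3.132, 0.0]
force: [-0.9, 0.5, 0.6]
opening: 29.5
```

Call:
{"method": "carry_out", "body": {"deltas": [[[10,0,-35,0,0,0,0.35],[10,-20,-30,0,0,0,0.35],[0,-30,-30,0,0,0,0.35],[0,-30,-30,0,0,0,0.35],[0,0,0,0,0,0,0.35]]]}}

```text
t: 26.38
ee_pos: [454.7, 5.8, 204.5]
tool_rot: [-0.069, 3.131, -0.005]
force: [1.4, -0.3, 1.1]
opening: 29.8
```

Call:
{"method": "carry_out", "body": {"deltas": [[[0,0,0,0,0,0,0.35],[0,0,0,0,0,0,0.35]]]}}

```text
t: 26.55
ee_pos: [451.2, 9.8, 198.8]
tool_rot: [-0.072, 3.141, 0.0]
force: [0.6, 0.1, -0.9]
opening: 30.1
```

Run:
```python
from h import *
from cell import arm
s=arm.read_state();p,M,y=pose(s);print(s["t"],p,y,s["opening"],s["force"])
w=look("t16","top",(180,300,160,350))
look("s16",crop=(190,290,160,310))
w=arm.read_camera("wrist");save(w,"w16")
```

```text
26.55 [451.19040433   9.75867238 198.80576533] 92.61820081526446 30.07638704819354 [ 0.63115685  0.05828342 -0.93882625]
```

View pics/t16c.png

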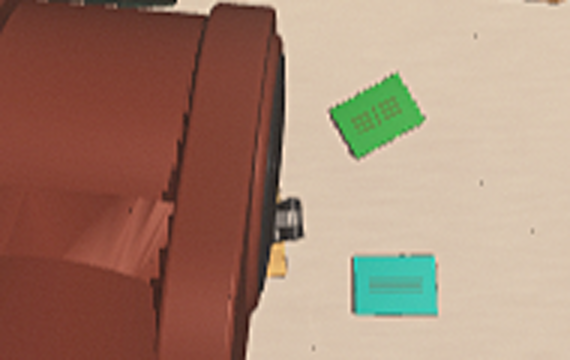

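View pics/s16c.png

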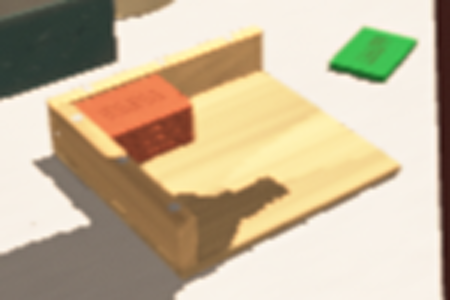

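View pics/w16.png

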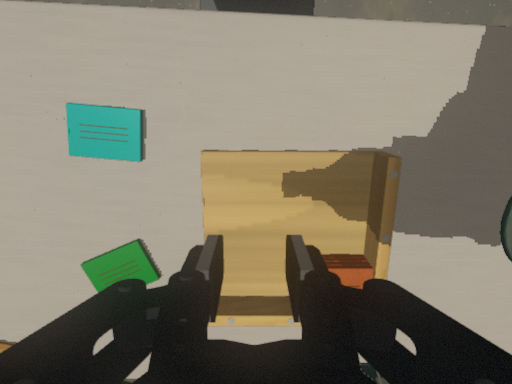

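Call:
{"method": "carry_out", "body": {"deltas": [[[-35,0,5,0,0,0,0.35],[-35,0,5,0,0,0,0.35],[-10,0,0,0,0,0,0.35],[0,0,0,0,0,0,0.35],[0,0,0,0,0,0,0.35]]]}}

```text
t: 27.12
ee_pos: [530.5, 14.2, 187.8]
tool_rot: [0.075, -3.138, -0.001]
force: [-0.2, -0.0, 0.4]
opening: 29.9
```

Run:
```python
from h import *
from cell import arm
s=arm.read_state();p,M,y=pose(s);print(s["t"],p,y)
w=arm.read_camera("wrist");save(w,"w17")
print(tile(w,42,(553,95.5))[0])
q=cv2.imread("pics/w17.png")[120:330,260:460];cv2.imwrite("pics/w17c.png",cv2.resize(q,None,fx=2.8,fy=2.8,interpolation=cv2.INTER_CUBIC))
```

```text
27.1167 [530.45447168  14.17356483 187.81923742] 92.73187209836085
((553.4339599609375, 95.52870178222656), (50.45732879638672, 70.28665924072266), 2.459421396255493)
```

View pics/w17c.png

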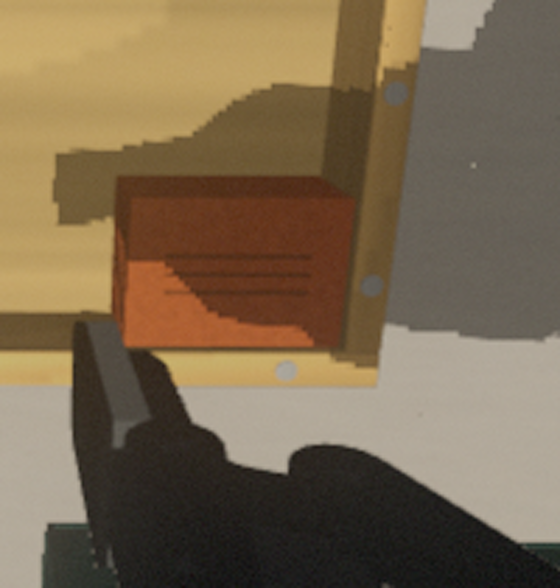

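The stack's -x and -y faces look flush. I want to check the left-fence gap more closely.

Run:
```python
from h import *
w=load("w17")
a=np.radians(2.45);u=np.array([np.cos(a),np.sin(a)]);v=np.array([-u[1],u[0]]);C=np.array([576.5,131.6])
def W(A,B,z): return np.r_[C+A*u+B*v,z]
pts={"tileTL":W(-50,0,42),"tileTR":W(0,0,42),"tileBL":W(-50,-70,42),"fin1":W(-50,0,46),"fin2":W(-100,0,46),"fin3":W(-100,0,10)}
for k,x in pts.items(): print(k,project(w,x).round(1))
q=cv2.imread("pics/w17.png")[170:270,340:420];q=cv2.resize(q,None,fx=6,fy=6,interpolation=cv2.INTER_CUBIC)
q=cv2.convertScaleAbs(q,alpha=1.8,beta=10)
cv2.imwrite("pics/w17d.png",q)
X=cloud(w)
for r in(195,205,215,225,235):
    print(r,[tuple(X[r,c][1:].round(1)) for c in range(378,398,2)])
```

```text
tileTL [[386.9 189.8]]
tileTR [[380.6 243.4]]
tileBL [[305.9 189.4]]
fin1 [[388.7 191. ]]
fin2 [[395.9 131.2]]
fin3 [[379.2 128.5]]
195 [(np.float64(122.5), np.float64(42.1)), (np.float64(124.4), np.float64(41.6)), (np.float64(125.8), np.float64(42.4)), (np.float64(127.5), np.float64(42.5)), (np.float64(129.5), np.float64(41.8)), (np.float64(130.3), np.float64(44.1)), (np.float64(131.3), np.float64(45.6)), (np.float64(133.0), np.float64(45.6)), (np.float64(133.5), np.float64(48.2)), (np.float64(136.5), np.float64(45.5))]
205 [(np.float64(124.0), np.float64(41.7)), (np.float64(125.6), np.float64(42.0)), (np.float64(127.0), np.float64(42.7)), (np.float64(129.5), np.float64(41.2)), (np.float64(130.6), np.float64(42.6)), (np.float64(130.8), np.float64(46.1)), (np.float64(132.6), np.float64(45.8)), (np.float64(134.6), np.float64(45.2)), (np.float64(135.8), np.float64(46.4)), (np.float64(137.9), np.float64(45.5))]
215 [(np.float64(125.5), np.float64(41.5)), (np.float64(127.0), np.float64(41.9)), (np.float64(128.8), np.float64(41.9)), (np.float64(130.7), np.float64(41.6)), (np.float64(130.7
[... 306 characters left out ...]
oat64(129.8), np.float64(42.9)), (np.float64(131.8), np.float64(42.4)), (np.float64(131.9), np.float64(46.1)), (np.float64(134.1), np.float64(45.1)), (np.float64(135.5), np.float64(45.9)), (np.float64(136.9), np.float64(46.7)), (np.float64(138.5), np.float64(47.0)), (np.float64(140.5), np.float64(46.4))]
235 [(np.float64(128.4), np.float64(41.3)), (np.float64(130.0), np.float64(41.6)), (np.float64(131.5), np.float64(42.4)), (np.float64(132.0), np.float64(45.3)), (np.float64(133.4), np.float64(46.0)), (np.float64(135.1), np.float64(46.1)), (np.float64(136.6), np.float64(46.7)), (np.float64(138.1), np.float64(47.2)), (np.float64(140.5), np.float64(46.1)), (np.float64(142.0), np.float64(46.6))]
```

View pics/w17d.png

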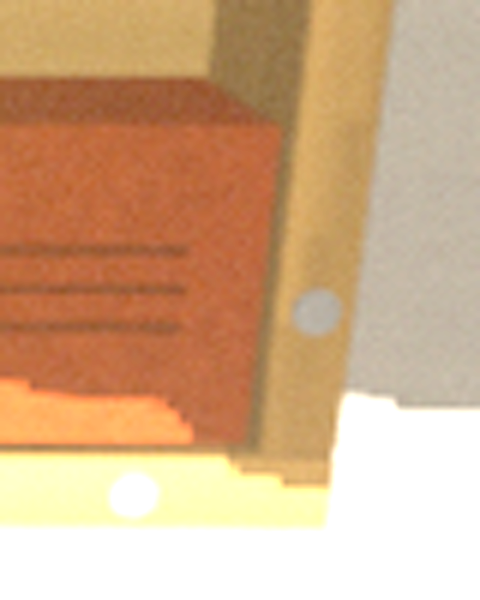

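Depth steps straight from 42 mm (tile) to 46 mm (fence) with no gap, so the stack is flush. I'm handing in.

Run:
```python
from cell import arm
print(arm.hand_in(), arm.read_state()["t"])
```

```text
the job is handed in; nothing more can be done
the job is handed in; nothing more can be done
```

The loose terracotta tile is on top of the stack, and all four tiles are tapped into the corner against both fences. I handed in at about 27 s of the 72 s.

**What I did:**
- I gripped the loose tile by its long sides and laid it on the stack at the tiles' angle, then let go.
- I pushed the stack against the far fence, then the left fence, then tapped the far fence once more. The final pushes were about 11–19 N.
- The second tap at the far fence met resistance straight away, so the stack was already tight there.

**Last checks:**
- **Position:** the top tile's centre is at (553.4, 95.5) mm, turned 2.46°. The board is turned 2.45°.
- **Fences:** at the left fence the depth steps straight from tile (42 mm) to fence top (46 mm) with no gap. The far fence showed no gap by calculation and in the picture.
- **Edges:** the open -x and -y sides of the stack look like single flush faces. I judged these by eye from the wrist camera.

**What went less smoothly:**
- The first grip closed with about 8 N of upward force, so I tried again higher up. That time the fingers slid onto the tile's top and pressed on it with about 20 N. I regripped lower and the tile had barely moved.
- The top camera and the wrist camera disagreed by about 2 mm in x. I relied on the wrist camera, and the contact points matched it.
- I did not re-measure the jar, tape roll and rib at the end. I never moved the arm near them.

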